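# Zero a peristaltic pump's occlusion dial and back it off four clicks

## Robot

A 6-joint arm with a two-finger parallel gripper is mounted at the origin on the work surface. World frame = base frame: x ahead of the robot, y to its left, z up, the work surface at z = 0. Lengths are in m, angles in rad, forces in N, time in s.
With the tool pointing down it reaches from about 0.275 to 0.875 m from the base axis. Payload 12.5 kg.
Tool frame: the origin (TCP) lies at the very end of the fingers, on their centre line; the grasp point (between the pads) lies 19 mm behind it; x points along the fingers, y is the direction in which the jaws open and shut, and the axes are right-handed (so a half turn about x gives the same grasp; the last joint's range is limited). The gripper opens to 85 mm and grips with 20 to 120 N. Pads are 22 mm wide; open, the fingers measure 114 mm over their backs; the gripper's body (76 mm by 85 mm) begins 54 mm behind the grasp point. The pads swing forward as they close: fully open they stand 13 mm farther back than shut.
Start: joints at [-1.318, 0.351, 1.652, -0, 1.139, -0.085], TCP at [0.182, -0.519, 0.21] pointing down, gripper open.
Joint ranges: [-2.75, 2.75], [-0.79, 2.1], [0.01, 2.65], [-1.57, 4.71], [0.07, 3.14], [-2.87, 2.87]. Speed limits (rad/s): [2.22, 2.22, 2.79, 3.14, 3.14, 3.14].

## Interface

Orientations are given as a 3x3 rotation matrix whose columns are the frame's x, y, z axes.
In Python, from bench import manip gives the robot as it stands. Calls block until the motion is done:
- manip.move_ptp(position, orientation): joint-space move of the TCP to a pose.
- manip.move_l(position, attitude=None, max_speed=0.15): straight line of the TCP; attitude=None keeps the orientation; max_speed is the mean speed in m/s.
- manip.move_j(angles): joint-space move.
- manip.set_gripper(opening, effort=None): opening from 0.0 (shut) to 1.0 (fully open); effort is the grip in N (None keeps the last); returns when the fingers have stopped.
- manip.dwell(seconds).
- manip.inverse_kinematics(position, orientation): joint angles nearest the present ones, or None.
- manip.grab_frame(name): name is "scene" or "top" or "wrist"; returns (picture, depth): 420x560x3 uint8, red, green, blue; 420x560 float32, m along the optical axis (not along the pixel's ray), 0 where there is no reading.
- manip.get_calibration(name): a dict with "camera_matrix" (3x3 intrinsics, pixels), "k1" (the pictures are not rectified: a ray, as slopes to the right and down, at radius r is drawn at 1 + k1 r^2 times it, then the intrinsics apply), "R" (3x3) and "t" (3): a world point X has camera coordinates R X + t. Camera axes: x right, y down, z forward; pixel columns grow to the right and rows downward; lengths in m; the calibration is good to about 2 mm. A picture is of the moment at which its call begins: read the wrist's pose just before it. get_calibration takes no time and is no camera call; for the wrist camera it gives the pose at the moment of the call.
A pose or a line that the arm cannot do raises manip.Unreachable and nothing moves.
- manip.sign_off(): hands the job in, once; it reports no verdict.
Trained networks look in the newest picture that a camera, given by its name, has taken for a name from the list of things; names that differ only in an ending like _2 or _b are one class to them, and where a whole thing is asked for, a point or a joint stands for the part that bears it (a point fixed in the world has none). Each returns a list of dicts, best first, with "confidence" (0 to 1); they miss things now and then, are a little off and sometimes report something else, mostly with a low value. They report only what shows in the picture. A call takes as long as a camera call.
- manip.look_for(camera, name): "at" ([x, y, z] in m, in world coordinates, good to about 4 mm: the middle of the surface that is visible of it).
Readings, each from a call of its own:
- manip.current_time(): time.
- manip.current_qpos(): joint angles.
- manip.current_joint_vel(): joint speeds.
- manip.current_joint_torque(): joint torques, N m.
- manip.current_ee_pos(): TCP position.
- manip.current_tcp_rot(): TCP orientation.
- manip.current_force(): force on the tool from outside, world axes, zero at the start.
- manip.current_ft_torque(): the same for the moment, N m.
- manip.current_grip_width(): opening from 0.0 (shut) to 1.0 (fully open).
Only numpy, scipy, OpenCV 4.12 (cv2) and the standard library are available. Lean on these libraries where they do the work, as an engineer would, in place of code of your own. Each camera call takes 0.05 s, during which the arm holds its last target. There are 200 camera calls.

## Task

Set the pump's gap for new tubing: turn the occlusion dial clockwise, click by click, until you feel the pressure shoe bear lightly against the roller (do not force it on to another click), then back it off four clicks, counted from the last click before the roller, and leave it standing there. Then swing the clear cover shut over the rotor, without disturbing the bottles and the tube rack.

Things in the scene. Friction and masses are not known exactly. Their poses are not given: they have to be found in the camera images.
- pump: Bench peristaltic pump, fixed: white case 190 (x) x 280 (y) x 85 high. Origin at the centre of its underside, z up; its front faces its -x. On the deck, 85 up: the rotor chamber (grey wall 28 high, x -61 to 61, y -15 to 119) and, on the -y side, an aluminium block 24 high (x -46 to 46, y -133 to -17) under the dial. Round the dial's axis nothing stands above the block within 60 mm.
- dial_top (a point): Centre of the top of the occlusion dial, a plain black knurled round knob without pointer or scale on a vertical axis: diameter 44, height 28, its underside 3 mm above the block. Point fixed to the pump (does not turn) at x 0, y -85, z 140 mm in its frame. Clockwise from above drives the shoe to the rotor. 24 clicks a turn (15 degrees each); let go, it falls into the nearest click.
- dial_base (a point): Centre of the dial's underside, 28 mm below its top, fixed to the pump too. How the dial feels: leaving a click takes 0.07 N m, fading to nothing half way to the next, whence it pulls on by up to 0.08. But on the roller it resists ever more past half way: 0.03 N m half a click past the last click, 0.07 at 0.7, 0.12 at 0.9; turned a whole click past it, the shoe is being forced.
- shoe: Pressure shoe: black block 20 mm high, concave towards the rotor, on a steel rod. Origin at the middle of its pressing face, which looks along the pump's +y. Only the dial moves it, along the pump's y, 1.5 mm a click; +y is towards the roller. It meets the roller a third of a click past the last click. Let go there, the dial falls back into that last click: count from it (click nought).
- rotor: Rotor with six steel rollers of diameter 14, one facing the shoe; 78 across, 25 high, locked by its gearbox. Origin on its axis, on the deck. At the start the dial stands 2 to 7 clicks back from click nought, now and then balanced half way between two clicks (a small turn tips it into one). It can be backed off to nine clicks.
- cover (a joint): Angle of the clear cover over the rotor: 0 shut (lying level on the chamber wall), at the start 1.7 to 1.95 rad open (leaning back past upright; 1.95 is its stop). It stays open by its weight; pushed forward of upright to below about 1.2 rad it sinks shut by itself in 1 to 2 s on its damped hinge. A push of 1 N at the edge moves it.
- cover_edge (a point): Middle of the cover's free edge. The cover is a clear plate with a black frame, 124 from hinge to free edge, 128 wide, 6 thick; a black tab 34 wide sticks out 12 mm beyond this point.
- cover_hinge (a point): Middle of the cover's hinge line, fixed to the pump at x 61, y 52, z 115.5 mm in its frame; the line runs along the pump's y. Shut, the cover reaches from here to the pump's -x. Behind the open cover (+x) the bench is clear.
- bottle_small: White plastic sample bottle with screw cap, diameter 38, height 78, standing on the bench on the pump's -y side, 190 to 230 mm from its middle; leave it alone. Origin at the centre of its underside.
- bottle_large: White plastic bottle, diameter 62, height 135, standing on the bench on the pump's +y side, 200 to 230 mm from its middle; leave it alone. Origin at the centre of its underside.
- tube_rack: White rack of ten capped tubes, 50 x 125, 72 mm high, standing on the bench on the pump's +y side, 190 to 220 mm from its middle; leave it alone. Origin at the centre of its underside.

How it is judged:
On the way, in this order (a step that is already met when the one before it is completed fails the run):
1. the shoe bears on the roller (more than 3 N between them) (contact force between shoe and rotor above 3 N), for 0.1 s.
2. the dial stands four clicks back: the shoe 6 mm back from click nought, within 0.6 mm (y of shoe in the frame of pump between 0.011875 and 0.013075 m), for 0.3 s.
3. the cover is shut (value of joint cover below 0.05 rad), for 0.2 s.
At the end, for the whole second after the job is handed in: The dial rests on the fourth click back from click nought (shoe face 6 mm back, within 0.6 mm, that is within less than half a click), the cover is shut (within 0.05 rad), and the bottles and the rack stand where they were (all of step 2 and value of joint cover below 0.05 rad and linear speed of shoe below 0.002 m/s); the robot touches nothing.
It fails at once if the shoe is forced against the roller (more than 40 N between them, reached a whole click past click nought) (contact force between shoe and rotor above 40 N).
It fails at once if the small bottle is shoved by more than 15 mm or knocked over (distance of bottle_small from where it was at the start of the episode above 0.015 m or angle between bottle_small's own z axis and vertical above 0.3 rad).
It fails at once if the large bottle is shoved by more than 15 mm or knocked over (distance of bottle_large from where it was at the start of the episode above 0.015 m or angle between bottle_large's own z axis and vertical above 0.3 rad).
It fails at once if the tube rack is shoved by more than 15 mm or knocked over (distance of tube_rack from where it was at the start of the episode above 0.015 m or angle between tube_rack's own z axis and vertical above 0.3 rad).
It also fails if it takes over 61 s, if anything falls off the work surface, if the arm or the gripper's body presses on something with over 40 N, if the wrist force passes 120 N, or if a joint passes its speed limit or range.

## Working session

There is one attempt and no reset: what is moved stays moved. The work goes in short steps, each a Python script; the robot and the scene stay as the last script left them, time stands still between calls to the robot, and variables do not carry over. Pictures are saved under pics/ and viewed, about 8 in all and at most 12, crops included, and the job is handed in when it is done.

```bash
mkdir -p pics; ls; python3 - <<'E'
from bench import manip as m
import cv2,numpy as np
for c in ("scene","top"):
    p,d=m.grab_frame(c); cv2.imwrite(f"pics/{c}0.png",p[:,:,::-1])
    for n in ("pump","dial_top","shoe","rotor","cover","bottle_small","bottle_large","tube_rack"):
        r=m.look_for(c,n); print(c,n,[(np.round(x["at"],3).tolist(),round(x["confidence"],2)) for x in r[:2]])
    k=m.get_calibration(c); print(c,np.round(-k["R"].T@k["t"],3),np.round(k["R"],3).tolist())
print(m.current_time())
E
```

```text
pics
scene pump [([0.607, 0.099, 0.083], 0.76)]
scene dial_top [([0.608, 0.099, 0.087], 0.81)]
scene shoe []
scene rotor []
scene cover [([0.609, 0.136, 0.182], 0.72)]
scene bottle_small [([0.657, -0.124, 0.044], 0.74)]
scene bottle_large [([0.565, 0.303, 0.077], 0.89)]
scene tube_rack [([0.437, 0.239, 0.053], 0.74)]
scene [1.269 0.402 0.709] [[-0.431, 0.902, 0.004], [0.542, 0.262, -0.798], [-0.721, -0.343, -0.602]]
top pump [([0.547, 0.077, 0.089], 0.87)]
top dial_top [([0.549, 0.079, 0.095], 0.83)]
top shoe [([0.541, 0.065, 0.108], 0.71), ([0.538, 0.292, 0.094], 0.47)]
top rotor [([0.52, 0.116, 0.107], 0.87)]
top cover [([0.609, 0.135, 0.186], 0.62)]
top bottle_small [([0.644, -0.123, 0.051], 0.82)]
top bottle_large [([0.541, 0.294, 0.098], 0.68)]
top tube_rack [([0.411, 0.232, 0.048], 0.73)]
top [0.463 0.084 1.036] [[-0.018, -1.0, 0.003], [-0.996, 0.018, -0.092], [0.092, -0.004, -0.996]]
0.9
```

View pics/top0.png

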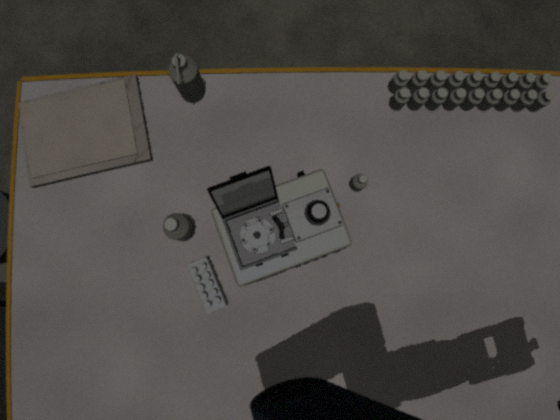

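View pics/scene0.png

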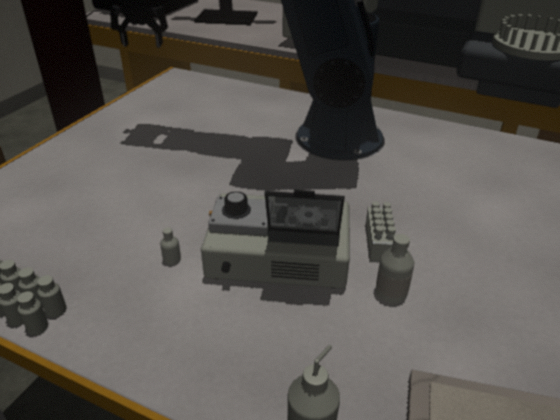

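Top view: the dial is at about (318,211), the rotor at (257,235), the cover is open at (243,190), and the small bottle is at (359,182). The large bottle (178,226) and the rack (208,285) are on the far side. Next I'll localise the pump from depth and move above the dial.

```bash
cat > h.py <<'E'
from bench import manip as m
import cv2,numpy as np
def depro(k,d,u,v,z=None):
    K=k["camera_matrix"]; q=cv2.undistortPoints(np.array([[[u,v]]],float),K,np.array([k["k1"],0,0,0.]))[0,0]
    if z is None:
        w=d[int(v)-2:int(v)+3,int(u)-2:int(u)+3]; zc=np.median(w[w>0]); c=np.array([*q,1])*zc
        return k["R"].T@(c-k["t"])
    o=-k["R"].T@k["t"]; r=k["R"].T@np.array([*q,1]); return o+r*(z-o[2])/r[2]
E
python3 - <<'E'
from h import *
p,d=m.grab_frame("top"); k=m.get_calibration("top")
D=depro(k,d,318,211); R=depro(k,d,257,235); print("dial",D,"rotor",R)
D=depro(k,d,318,211,.14); R=depro(k,d,257,235,.11); print("dial",D,"rotor",R,np.linalg.norm((D-R)[:2]))
T=m.current_tcp_rot(); print(np.round(T,3)); p0=np.array(m.current_ee_pos())
w=m.get_calibration("wrist"); c=-w["R"].T@w["t"]; print("cam in tool",np.round(T.T@(c-p0),3),"axis",np.round(T.T@w["R"].T[:,2],3))
m.move_l([p0[0],p0[1],.33])
# tool down, y along radial? keep orientation
m.move_ptp([D[0],D[1],.33],T)
print(m.current_qpos(),m.current_ee_pos())
w=m.get_calibration("wrist"); p,d=m.grab_frame("wrist"); np.savez("w1.npz",d=d,**w); cv2.imwrite("pics/w1.png",p[:,:,::-1])
for n in ("dial_top","shoe","rotor","pump"):
    r=m.look_for("wrist",n); print(n,[(np.round(x["at"],3).tolist(),round(x["confidence"],2)) for x in r[:2]])
print(m.current_time(),m.current_force(),m.current_ft_torque())
E
```

```text
dial [ 0.56656257 -0.01822387  0.14086914] rotor [0.51896165 0.11466538 0.11198367]
dial [ 0.56666261 -0.01832296  0.14      ] rotor [0.5190807  0.11473143 0.11      ] 0.14130643449535987
[[ 0.     0.331 -0.943]
 [-0.    -0.943 -0.331]
 [-1.     0.    -0.   ]]
cam in tool [-0.163  0.    -0.077] axis [ 0.953 -0.     0.303]
[-1.15659244e-01  2.89709179e-01  1.44014337e+00 -2.50536464e-04
  1.41172430e+00  1.11831223e+00] [ 0.56662357 -0.01908756  0.32996493]
dial_top [([0.574, 0.08, 0.107], 0.76), ([0.528, 0.11, 0.111], 0.52)]
shoe [([0.541, 0.061, 0.106], 0.9)]
rotor [([0.526, 0.111, 0.111], 0.68)]
pump [([0.575, 0.078, 0.106], 0.57)]
4.4 [0.05025859 0.13944532 0.34089489] [0.00498727 0.02016845 0.00311423]
```

View pics/w1.png

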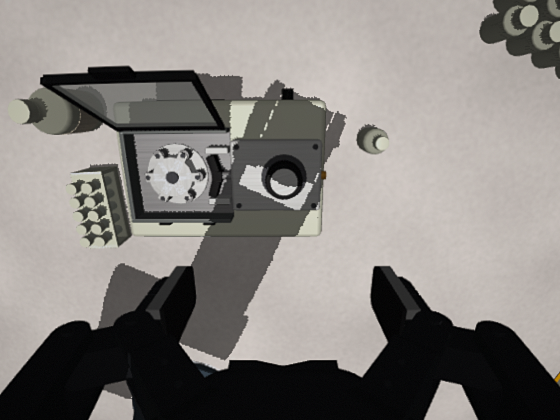

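The wrist view shows the dial at about (283,178), the shoe at (216,172), the rotor at (173,178), and the cover open on the far side. I'll fit the dial centre from depth, then grip it and sense the torque.

```bash
python3 - <<'E'
from h import *
w=dict(np.load("w1.npz")); d=w["d"]; K=w["camera_matrix"]; k1=float(w["k1"])
v,u=np.mgrid[140:215,245:325]; z=d[v,u].ravel()
q=cv2.undistortPoints(np.stack([u.ravel(),v.ravel()],1)[:,None].astype(float),K,np.array([k1,0,0,0.]))[:,0]
X=(np.c_[q,np.ones(len(q))]*z[:,None]-w["t"])@w["R"]
s=X[(X[:,2]>.134)&(X[:,2]<.147)&(z>0)]; print(len(s),s.mean(0))
(c,r)=cv2.minEnclosingCircle(s[:,:2].astype(np.float32)); print("circle",c,r)
C=(np.percentile(s[:,:2],2,axis=0)+np.percentile(s[:,:2],98,axis=0))/2; print("mid",C,np.ptp(s[:,:2],axis=0)); np.save("dial.npy",s[:,:2].mean(0))
E
```

```text
1088 [ 0.56806681 -0.01966528  0.13894611]
circle (0.5670984983444214, -0.020132822915911674) 0.02285030111670494
mid [ 0.56769326 -0.01987864] [0.04501799 0.04443962]
```

```bash
python3 - <<'E'
from h import *
from scipy.spatial.transform import Rotation as Ro
C=[.5677,-.0198]; T=np.c_[[0,0,-1.],[.331,-.943,0],[-.943,-.331,0]]; T[:,1:]/=np.linalg.norm(T[:,1])
A=Ro.from_euler("z",.39).as_matrix()@T
m.move_ptp([*C,.20],A); print(m.current_qpos(),m.current_time())
m.move_l([*C,.112]); print("pre",m.current_force(),m.current_ft_torque())
m.set_gripper(0.0,40); m.dwell(.2)
print("grip",m.current_grip_width(),m.current_force(),m.current_ft_torque(),m.current_qpos(),m.current_time(),m.current_ee_pos())
for i in range(6): m.dwell(.02); print(m.current_ft_torque()[2])
E
```

```text
[-1.16894217e-01  3.93048624e-01  1.61288851e+00 -2.54928647e-05
  1.13440667e+00  7.28791367e-01] 4.9833
pre [-0.32914073 -0.22574201  0.73586272] [ 0.0167458  -0.02040804 -0.0049357 ]
grip 0.4818391143568924 [-2.71497981  1.44455207  7.89730839] [0.17954895 0.46547482 0.0022568 ] [-1.16740606e-01  4.99273879e-01  1.69090965e+00  1.23445796e-04
  9.50462525e-01  7.26458731e-01] 6.4167 [ 0.56799247 -0.01976305  0.11301751]
0.01896704989934847
-0.041277688282973915
0.008651304820474399
-0.0020789916555477277
-0.010180714248197604
-0.019999923654034038
```

```bash
cat >> h.py <<'E'
CL=np.pi/12
def tq(n=20):
    r=[]
    for i in range(n): m.dwell(.01); r.append(m.current_ft_torque()[2])
    return np.mean(r),np.std(r)/n**.5
def turn(q6):
    q=np.array(m.current_qpos()) if not hasattr(turn,"q") else turn.q
    turn.q=q; q[5]=q6; m.move_j(q)
E
python3 - <<'E'
from h import *
q0=m.current_qpos()[5]; np.savez("q0.npz",q=np.array(m.current_qpos()))
print(0,tq())
for i in range(1,6):
    turn(q0+i*CL/4); t=tq(); print(i/4,(m.current_qpos()[5]-q0)/CL,np.round(t,4),round(m.current_time(),2))
E
```

```text
0 (np.float64(-0.02367240663771307), np.float64(0.005756392138146228))
0.25 0.24483375818329028 [0.0358 0.0074] 7.1
0.5 0.4940721495737155 [-0.0189  0.006 ] 7.52
0.75 0.7440980576031105 [-0.0634  0.0048] 7.93
1.0 0.9957718315421106 [-0.0447  0.0062] 8.35
1.25 1.2452620657392124 [0.0291 0.006 ] 8.77
```

```bash
python3 - <<'E'
from h import *
q0=np.load("q0.npz")["q"][5]
for n in range(1,8):
    for f in (.5,.72):
        turn(q0+(n+f)*CL); t=tq(); print(n+f,np.round(t,4),round(m.current_time(),2))
        if t[0]>.035: break
    if t[0]>.035: break
t=tq(20); print(m.current_qpos()[5],(m.current_qpos()[5]-q0)/CL,t)
E
```

```text
1.5 [-0.0061  0.0065] 9.18
1.72 [-0.0552  0.0049] 9.6
2.5 [-0.0165  0.0082] 10.07
2.7199999999999998 [-0.045   0.0085] 10.49
3.5 [0.0005 0.0064] 10.97
3.7199999999999998 [-0.0591  0.0069] 11.39
4.5 [0.0027 0.0082] 11.88
4.72 [-0.0392  0.0088] 12.29
5.5 [0.0092 0.0081] 12.78
5.72 [-0.0517  0.0081] 13.19
6.5 [-0.0012  0.0061] 13.67
6.72 [-0.0483  0.0074] 14.08
7.5 [0.0342 0.0083] 14.57
7.72 [0.0813 0.0074] 14.98
2.746847108355418 7.717344666609219 (np.float64(0.08059619447179242), np.float64(0.005930045014185891))
```

The roller is felt at 7.5 to 7.72, where the torque is positive, so click nought is 7. I'll back off to 3.0 with torque checks, then release.

```bash
python3 - <<'E'
from h import *
q0=np.load("q0.npz")["q"][5]
for x in (7.,5.,3.25,2.75,3.):
    turn(q0+x*CL); print(x,np.round(tq(),4),(m.current_qpos()[5]-q0)/CL)
m.set_gripper(0.85); m.dwell(.3)
C=[.5677,-.0198]; m.move_l([*C,.33]); 
T=np.c_[[0,0,-1.],[.331,-.943,0],[-.943,-.331,0]]; T[:,1:]/=np.linalg.norm(T[:,1])
m.move_ptp([*C,.33],T)
w=m.get_calibration("wrist"); p,d=m.grab_frame("wrist"); np.savez("w2.npz",d=d,**w)
for n in ("shoe","cover"):
    r=m.look_for("wrist",n); print(n,[(np.round(x["at"],4).tolist(),round(x["confidence"],2)) for x in r[:2]])
a=cv2.imread("pics/w1.png"); b=p[:,:,::-1]
cv2.imwrite("pics/cmp.png",np.hstack([cv2.resize(i[110:250,110:260],None,fx=2.6,fy=2.6) for i in (a,b)]))
print(m.current_time())
E
```

```text
7.0 [0.0217 0.0069] 7.010838124891879
5.0 [0.0203 0.0057] 5.008284986916549
3.25 [0.0469 0.0062] 3.258783992904143
2.75 [-0.0404  0.0048] 2.7615461318424384
3.0 [-0.0398  0.0072] 2.996879940424548
shoe [([0.5401, 0.0632, 0.1028], 0.62), ([0.4158, 0.2312, 0.047], 0.44)]
cover [([0.6112, 0.1416, 0.2], 0.96)]
20.7917
```

View pics/cmp.png

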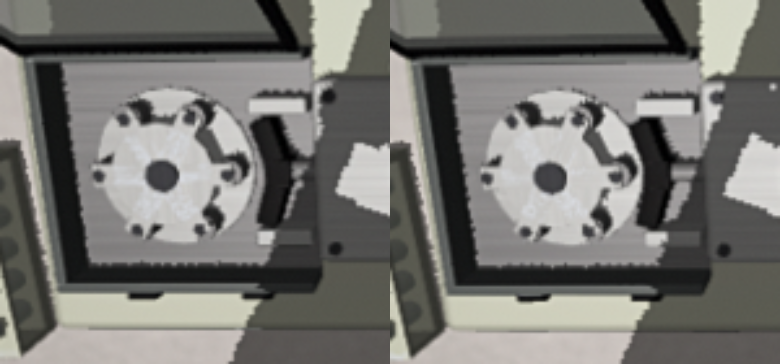

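The two crops side by side show the shoe about 9 px (roughly 4.5 mm) closer to the rotor than at the start. That matches going from 7 clicks back to 4 back. Now I'll push the cover from behind.

```bash
python3 - <<'E'
from h import *
ey=np.array([-.340,.940]);ex=np.array([.940,.340]); O=np.array([.5677,-.0198])+.085*ey
P=lambda x,y,z:[*(O+x*ex+y*ey),z]
m.set_gripper(0.)
m.move_ptp(P(.155,.052,.33),m.current_tcp_rot())
m.move_l(P(.155,.052,.19)); print(m.current_force(),m.current_time())
m.move_l(P(.022,.052,.19),max_speed=.08); print(m.current_force(),m.current_time())
m.dwell(.3); m.move_l(P(.0,.052,.30)); m.dwell(1.5)
m.move_ptp(P(-.10,-.085,.38),m.current_tcp_rot())
p,d=m.grab_frame("scene"); cv2.imwrite("pics/s2.png",p[:,:,::-1])
p,d=m.grab_frame("wrist"); cv2.imwrite("pics/w3.png",p[:,:,::-1])
for c in ("scene","wrist"):
  for n in ("cover","bottle_small","bottle_large","tube_rack"):
    r=m.look_for(c,n); print(c,n,[(np.round(x["at"],3).tolist(),round(x["confidence"],2)) for x in r[:1]])
print(m.current_time())
E
```

```text
[-0.45377287  0.29490276  0.22798105] 23.4
[-0.0762143   0.52873904 -0.46435895] 25.2083
scene cover [([0.525, 0.107, 0.117], 0.62)]
scene bottle_small [([0.657, -0.125, 0.043], 0.84)]
scene bottle_large [([0.566, 0.306, 0.076], 0.82)]
scene tube_rack [([0.435, 0.24, 0.048], 0.92)]
wrist cover [([0.526, 0.108, 0.119], 0.62)]
wrist bottle_small [([0.645, -0.126, 0.054], 0.75)]
wrist bottle_large [([0.549, 0.285, 0.089], 0.93)]
wrist tube_rack [([0.412, 0.228, 0.049], 0.92)]
29.1833
```

View pics/s2.png

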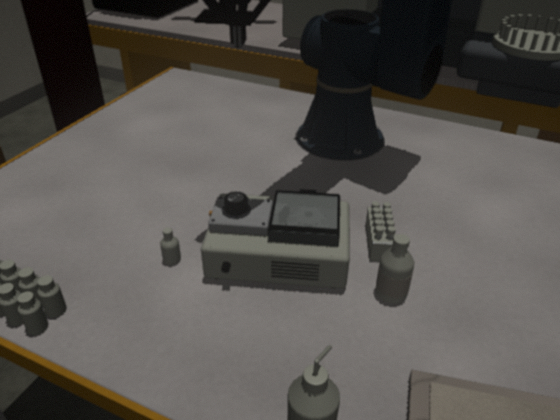

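View pics/w3.png

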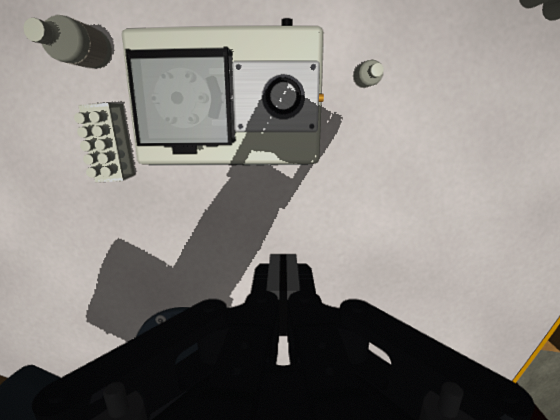

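Both pictures show the cover lying shut, at scene (305,217) and wrist (180,97). The bottles and rack are where they were, and the arm is clear of everything. I'll hand in.

```bash
python3 - <<'E'
from h import *
m.dwell(.5); m.sign_off(); print(m.current_time())
E
```

```text
the job is handed in; nothing more can be done
the job is handed in; nothing more can be done
```

The dial is set four clicks back from click nought, the cover is shut, and the job is handed in. The clock read 29.2 s just before hand-in; no verdict is reported.

- **Finding the roller:** I turned the dial clockwise, checking the torque in every click. For the first six clicks the torque turned negative past half way, so the dial was falling on to the next click. Past the seventh click it rose instead, to +0.034 N m at 7.5 and +0.081 N m at 7.72, matching the described feel of the roller. I stopped there, so click nought is click 7.
- **Backing off:** I turned back to click 3. The torque a quarter click either side (+0.047 and −0.040 N m) showed a click there, and I let go.
- **Shoe position:** By eye, before-and-after pictures show it about 4.5 mm nearer the rotor than at the start, as expected for three clicks. I did not measure its position to the 0.6 mm tolerance; the setting rests on the torque count.
- **Cover:** I pushed it from behind and it sank shut. The scene and wrist pictures show it level, and both cameras put its surface about 0.118 m up.
- **Bottles and rack:** The scene camera places them within about 5 mm of where they started, which is about the accuracy of the reading. The wrist readings, with no start reading to compare, also showed nothing moved.
- **Not checked:** I had no reading of the force between shoe and roller. That it stayed between 3 and 40 N is inferred from the torque.

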